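# Line up two lacquer samples in the tray against the stop

## Robot

A 6-joint arm with a two-finger parallel gripper is mounted at the origin on the work surface. World frame = base frame: x ahead of the robot, y to its left, z up, the work surface at z = 0. Lengths are in m, angles in rad, forces in N, time in s.
With the tool pointing down it reaches from about 0.325 to 0.775 m from the base axis. Payload 5.5 kg.
Tool frame: the origin (TCP) lies at the very end of the fingers, on their centre line; the grasp point (between the pads) lies 19 mm behind it (arm.tcp_to_grasp is the distance from the TCP to the grasp point, in m); x points along the fingers, y is the direction in which the jaws open and shut, and the axes are right-handed (so a half turn about x gives the same grasp; the last joint's range is limited). The gripper opens to 88 mm and grips with 3 to 60 N. Pads are 20 mm wide; open, the fingers measure 115 mm over their backs; the gripper's body (75 mm by 178 mm) begins 61 mm behind the grasp point.
Start: joints at [-0.057, 0.091, 1.231, -0, 1.82, -0.057], TCP at [0.6, -0, 0.223] pointing down, gripper open.
Joint ranges: [-2.87, 2.87], [-0.86, 2.18], [0.17, 2.46], [-1.51, 4.65], [0.06, 2.69], [-2.65, 2.65]. Speed limits (rad/s): [2.57, 2.57, 3.01, 3.14, 3.14, 3.14].

## Interface

Orientations are given as a rotation vector (axis times angle).
In Python, from plant import arm, optics gives the robot as it stands.
- The arm moves only by the shell command python3 -m creep 'ROWS' [OPENING] [FORCE]. ROWS is JSON, one flat list of numbers, 6 for each row, row after row: the shift along the tool's x, y, z in cm, then the turn, a rotation vector about the tool's x, y, z in degrees. A call has exactly 10 rows; each row shifts and turns the commanded pose from where the row before left it, along the tool's axes as they then stand; what a row does not reach is not made up. A row lasts 1/12 s, in which the tool goes at most 41.7 mm and 7.16 degrees, less where a joint would pass 70% of its speed; a pose out of reach is approached as far as the arm can. A call with a gripper value outside its range is refused whole. OPENING is the closure, from -1 (fully open) to 1 (shut), so that 0 is half open, set as the call begins (- or left out, the last holds). The fingers move at their own pace and stop on an object; FORCE is the grip in N (left out, the last holds). Time passes only in rows, so rows that do not move let the fingers close, or fill a call up. It gives the time, the measured TCP pose, the force and the opening at its end, in the units of the state.
- arm.sense(): the state, without advancing time (a new reading comes with each control period).
- optics.grab_frame(name): name is "scene" or "side" or "wrist"; returns a dict with "frame" (420x560x3 uint8, red, green, blue), "fovy" (degrees; the focal length in pixels is half the picture's height over the tangent of half this angle, whatever the lens; pixels are square), "cx", "cy" (the principal point, pixels), "eye" and "attitude" of the camera in the world; the wrist camera has in their place "tool_from_camera" (4x4, takes a point from camera to tool coordinates, whose origin is the TCP and whose axes are the tool frame's). Camera axes: x right, y down, z forward; pixel columns grow to the right and rows downward; lengths in m; the calibration is good to about 2 mm. A picture is of the moment at which its call begins: read the wrist's pose just before it. There is no depth.
- arm.close_job(): hands the job in, once; it reports no verdict.
The state is a dict: "clock": time; "qpos": joint angles; "dq": joint speeds; "joint_efforts": joint torques, N m; "eef_pos": TCP position; "tcp_rot": TCP orientation; "ft_force": force on the tool from outside, world axes, zero at the start; "moment": the same for the moment, N m; "gripper_width": opening from 0.0 (shut) to 1.0 (fully open).
Only numpy, scipy, OpenCV 4.12 (cv2) and the standard library are available. Lean on these libraries where they do the work, as an engineer would, in place of code of your own. Each camera call takes 0.05 s, during which the arm holds its last target.

## Task

Slide the sample block with the round grip out of its side bay and along the tray's narrow lane, and press it home against the brass stop with about 10 N for half a second. Then slide the block with the bar grip into the space left behind it and press it up tight against the first block, in the same way, so the two stand edge to edge; then let go. Keep both blocks flat on the tray floor, never lift them out, never press them against the stop or each other with more than 20 N, nor jam them against the tray with more than 40 N, and leave the tin, the charcoal block and the brush where they are.

Things in the scene. Friction and masses are not known exactly. Their poses are not given: they have to be found in the camera images.
- tray: Fixed low T-shaped tray of pale wood. Origin: underside, centre of the crossing; x points along the lane to the stop, y to the left bay. Waxed: friction about 0.2. Floor top 6 mm above the table; walls 12 mm higher, 10 mm thick. Cross channel x -31.5 to 31.5, y -105 to 105 mm: a bay at each end, where a block's centre starts 67 to 73 mm from the origin; crossing empty.
- lane_mouth (a point): Middle of the lane's mouth on the tray floor, at tray x = 31.5 mm, tray axes. The lane runs on in +x, 63 mm wide; the mouth is 71 mm wide and narrows to that over 8 mm. A rigid fixed brass stop, 60 mm wide and 16 mm high, stands across the lane. Its face is set 63 to 94 mm beyond this point, differently each time and not measured: find it by feel.
- round_block_grip (a point): Grip centre of the round-grip block, 34 mm above its underside (40 above the table). Block: loose, about 0.22 kg, dark 60 x 60 mm base with black lacquered top, 22 mm high in all; on it an upright wooden cylinder 24 mm in diameter, 24 mm high. z up; x, y along the base's edges, at the start parallel to the tray's x, y within 0.02 rad. Starts in either bay.
- bar_block_grip (a point): Grip centre of the bar-grip block, 34 mm above its underside (40 above the table). The same base as the other block, 60 x 60 x 22 mm, about 0.22 kg; on it a wooden bar 44 mm long along the block's x, 16 mm wide, 24 mm high. Axes as for the other block. Starts in the other bay.
- tin: Bystander: small closed dark metal tin, 52 mm in diameter, about 42 mm high; origin at its underside.
- charcoal: Bystander: dark polishing charcoal block 70 x 35 x 28 mm; origin at its underside.
- brush: Bystander: lacquer brush lying on the table; origin at its underside.
Things that resemble listed ones, but are neither listed nor needed, are in the scene too. Leave any red or turquoise look-alike of the part that bears round_block_grip alone.

How it is judged:
By the outcome, as a careful person would: the job done as asked, in the order asked, and still so for the second after the job is handed in, with the robot touching nothing.
It also fails if it takes over 72 s, if anything falls off the work surface, if the arm or the gripper's body presses on something with over 40 N, if the wrist force passes 120 N, or if a joint passes its speed limit or range.

## Working session

There is one attempt and no reset: what is moved stays moved. The work goes in short steps, Python scripts to look and compute and a shell command to move; the robot and the scene stay as the last step left them, time stands still between calls to the robot, and variables do not carry over. Pictures are saved under pics/ and viewed, and the job is handed in when it is done.

```bash
ls; mkdir -p pics
python3 - <<'E'
from plant import arm, optics
import cv2
print(arm.sense(), arm.tcp_to_grasp)
for n in ["scene","side","wrist"]:
    f=optics.grab_frame(n); cv2.imwrite(f"pics/{n}0.png",f["frame"][:,:,::-1])
    print(n,{k:v for k,v in f.items() if k!="frame"})
E
```

```text
pics
{'clock': 0.0, 'qpos': array([-5.67176661e-02,  9.18414341e-02,  1.23187802e+00, -3.67560167e-06,
        1.81982006e+00, -5.66952984e-02]), 'dq': array([ 0.00016934, -0.00272564,  0.00032032,  0.0013813 , -0.00054424,
       -0.00044302]), 'joint_efforts': array([-3.13584051e-04, -4.46447504e+01, -4.06449509e+01,  6.96761138e-02,
        2.93726998e-02, -1.50731516e-04]), 'eef_pos': array([5.99694512e-01, 3.72167272e-06, 2.21521774e-01]), 'tcp_rot': array([ 1.20837564,  1.21069862, -1.21059762]), 'ft_force': array([ 0.90425564, -0.35775938,  0.06812194]), 'moment': array([-0.01385797, -0.01273876, -0.07693251]), 'gripper_width': 0.9950409713737739} 0.0187
scene {'fovy': 57.93143973312404, 'cx': 278.5008066299585, 'cy': 205.65086207839838, 'eye': array([ 1.11938859, -0.11815522,  0.47869357]), 'attitude': array([-1.80155985, -1.45352168,  0.71585185])}
side {'fovy': 52.73039883783384, 'cx': 282.87710749313896, 'cy': 202.95806263584313, 'eye': array([ 0.52907095, -0.51320069,  0.47796702]), 'attitude': array([-2.24942165,  0.03605417, -0.01772573])}
wrist {'fovy': 67.83334100326684, 'cx': 282.5221467081151, 'cy': 216.73888494184075, 'tool_from_camera': array([[ 1.32088688e-03, -2.55882921e-01,  9.66706877e-01,
        -1.62524559e-01],
       [ 9.99997895e-01, -1.17958825e-03, -1.67860664e-03,
        -7.39517454e-04],
       [ 1.56984284e-03,  9.66707060e-01,  2.55880824e-01,
        -6.94303175e-02],
       [ 0.00000000e+00,  0.00000000e+00,  0.00000000e+00,
         1.00000000e+00]])}
```

View pics/scene0.png

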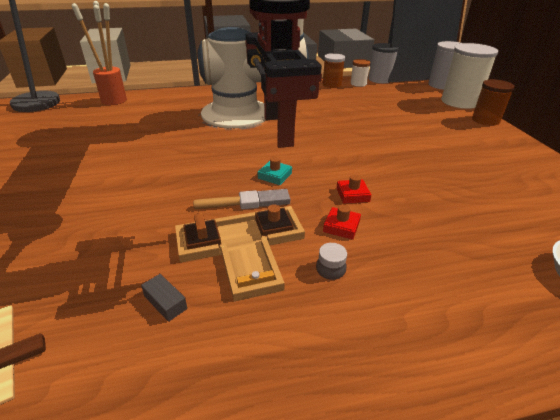

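View pics/side0.png

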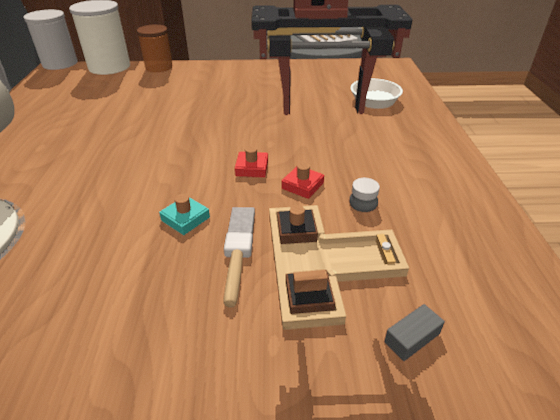

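View pics/wrist0.png

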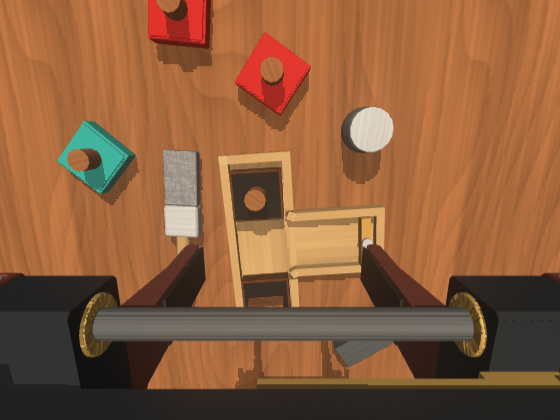

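The side view shows the tray T with its stem toward +x. The round-grip block, black with a wooden cylinder, is in the far bay at (297,225). The bar-grip block is in the near bay at (310,290), and the brass stop is near (387,248). The other round-grip pieces are red at (252,160) and (303,180) and turquoise at (185,213), so they are decoys. Next I'll enlarge and measure.

Run:
```python
import cv2
a=cv2.imread("pics/side0.png")[195:335,255:420]; cv2.imwrite("pics/side0c.png",cv2.resize(a,None,fx=4.2,fy=4.2,interpolation=cv2.INTER_CUBIC))
a=cv2.imread("pics/wrist0.png")[140:320,210:395]; cv2.imwrite("pics/wrist0c.png",cv2.resize(a,None,fx=3.2,fy=3.2,interpolation=cv2.INTER_CUBIC))
a=cv2.imread("pics/scene0.png")[195:305,165:315]; cv2.imwrite("pics/scene0c.png",cv2.resize(a,None,fx=5,fy=5,interpolation=cv2.INTER_CUBIC))
```

```text
(no output)
```

View pics/side0c.png

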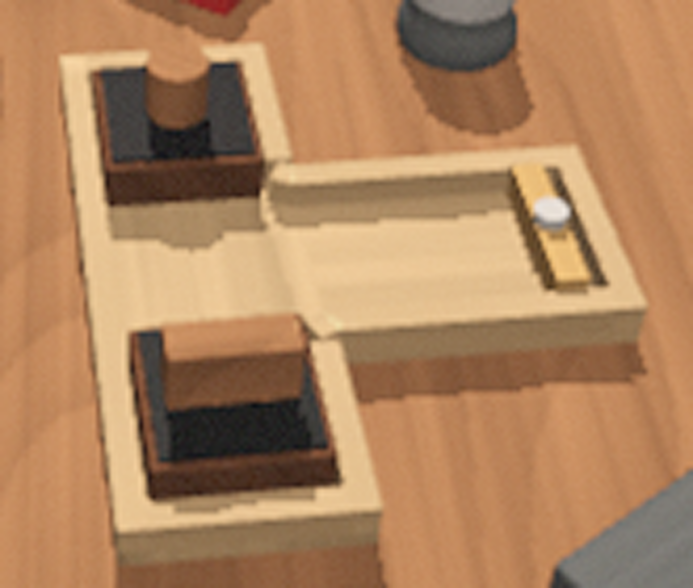

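View pics/wrist0c.png

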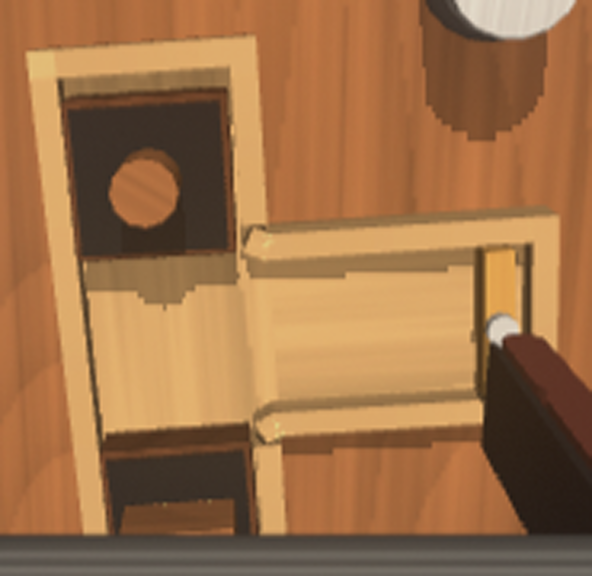

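View pics/scene0c.png

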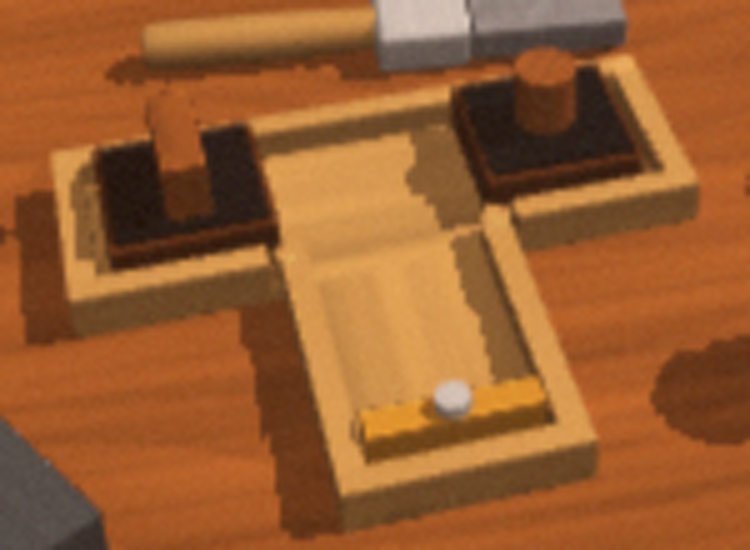

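```bash
cat > h.py <<'E'
import numpy as np
from plant import arm, optics
from scipy.spatial.transform import Rotation as R
def cam(name):
    s=arm.sense(); f=optics.grab_frame(name)
    F=210/np.tan(np.radians(f["fovy"])/2)
    if name=="wrist":
        T=np.eye(4);T[:3,:3]=R.from_rotvec(s["tcp_rot"]).as_matrix();T[:3,3]=s["eef_pos"]; T=T@f["tool_from_camera"]
        e,A=T[:3,3],T[:3,:3]
    else: e,A=f["eye"],R.from_rotvec(f["attitude"]).as_matrix()
    return dict(F=F,cx=f["cx"],cy=f["cy"],e=e,A=A,frame=f["frame"])
def ray(c,u,v):
    d=c["A"]@np.array([(u-c["cx"])/c["F"],(v-c["cy"])/c["F"],1]); return c["e"],d/np.linalg.norm(d)
def plane(c,u,v,z):
    e,d=ray(c,u,v); return e+d*(z-e[2])/d[2]
def fit2d(P,Q): # tray P -> world Q
    P=np.array(P);Q=np.array(Q);p=P.mean(0);q=Q.mean(0);a=P-p;b=Q-q
    th=np.arctan2((a[:,0]*b[:,1]-a[:,1]*b[:,0]).sum(),(a*b).sum())
    M=np.array([[np.cos(th),-np.sin(th)],[np.sin(th),np.cos(th)]]);t=q-M@p
    return th,t,Q-(P@M.T+t)
E
python3 - <<'E'
from h import *
np.set_printoptions(precision=4,suppress=True)
C={n:cam(n) for n in ["scene","side","wrist"]}
S={"side":(4.2,255,195),"wrist":(3.2,210,140),"scene":(5,165,195)}
def px(n,u,v): k,x,y=S[n]; return (u+.5)/k-.5+x,(v+.5)/k-.5+y
def pl(n,u,v,z): return plane(C[n],*px(n,u,v),z)[:2]
cor={"side":{(-41.5,115):(62,57),(41.5,115):(262,43),(-41.5,-115):(118,531),(41.5,-115):(380,512)},
"wrist":{(-41.5,115):(27,52),(41.5,115):(257,36)},
"scene":{(-41.5,115):(632,57),(41.5,115):(697,185),(41.5,-115):(72,303),(-41.5,-115):(52,152)}}
end={"side":[(577,147),(645,308)],"wrist":[(558,213)],"scene":[(595,440),(345,495)]}
obj={"side":dict(rnd=(178,63,.052),bar=(234,339,.052),sf1=(512,167,.022),sf2=(553,283,.022)),"scene":dict(rnd=(545,60,.052),bar=(177,122,.052),sf1=(545,385,.022),sf2=(362,418,.022)),"wrist":dict(rnd=(144,192,.052),sf1=(487,248,.022))}
P=[];Q=[]
for n in cor:
    for k,v in cor[n].items(): P.append(np.array(k)/1e3);Q.append(pl(n,*v,.018))
th,t,r=fit2d(P,Q);print("all",th,t);print(r*1e3)
M=np.array([[np.cos(th),-np.sin(th)],[np.sin(th),np.cos(th)]])
for n in cor:
    if n!="wrist": print(n,fit2d([np.array(k)/1e3 for k in cor[n]],[pl(n,*v,.018) for v in cor[n].values()])[:2])
    for v in end[n]: print(n,"end",(pl(n,*v,.018)-t)@M*1e3)
    for k,(u,v,z) in obj[n].items(): w=pl(n,u,v,z);print(n,k,w,(w-t)@M*1e3)
def tri(p):
    A=0;b=0
    for n,uv in p:
        e,d=ray(C[n],*px(n,*uv));K=np.eye(3)-np.outer(d,d);A=A+K;b=b+K@e
    return np.linalg.solve(A,b)
for k in ["rnd","bar","sf1","sf2"]:
    w=tri([(n,obj[n][k][:2]) for n in obj if k in obj[n]]);print("tri",k,w,(w[:2]-t)@M*1e3)
E
```

```text
all 0.0657451085145944 [ 0.5736 -0.0678]
[[-0.4163 -0.9995]
 [-1.332  -0.0623]
 [-0.0941  0.4127]
 [-1.7717 -0.6819]
 [-0.6188  0.9908]
 [-0.4337  1.0765]
 [ 1.9452 -0.4266]
 [ 0.922  -1.3924]
 [ 1.5307  1.0242]
 [ 0.2687  0.0585]]
side (np.float64(0.0656286360860002), array([ 0.5727, -0.0682]))
side end [149.8293  41.0857]
side end [148.7783 -41.4891]
side rnd [ 0.5679 -0.0028] [-1.4078 65.2328]
side bar [ 0.5776 -0.1389] [ -0.6432 -71.1429]
side sf1 [ 0.6918 -0.0315] [120.4196  28.4813]
side sf2 [ 0.6941 -0.0905] [118.781  -30.5202]
wrist end [150.0115  43.4532]
wrist rnd [0.5681 0.0006] [-0.901 68.674]
wrist sf1 [ 0.6935 -0.0272] [122.4023  32.7227]
scene (np.float64(0.06404199782773413), array([ 0.5747, -0.068 ]))
scene end [151.01    40.9879]
scene end [151.3787 -39.8117]
scene rnd [ 0.5655 -0.0005] [-3.6293 67.7241]
scene bar [ 0.5748 -0.1367] [ -3.3287 -68.826 ]
scene sf1 [ 0.6987 -0.0285] [127.4698  31.0282]
scene sf2 [ 0.7006 -0.0886] [125.3683 -29.0786]
tri rnd [ 0.5676 -0.0005  0.0517] [-1.5662 67.5691]
tri bar [ 0.577  -0.1376  0.0525] [ -1.1655 -69.8787]
tri sf1 [ 0.6941 -0.0277  0.0179] [122.9489  32.1386]
tri sf2 [ 0.6959 -0.0877  0.0178] [120.7554 -27.8235]
```

Round grip: triangulated at tray (-1, 68) mm, height 52 mm, which matches its size and place. The tray is at (0.5736, -0.0678) with yaw 3.77°. The stop face looks about 119–124 mm from the tray origin. The bar grip is at tray (-1, -70) mm. The enlarged crop confirms the dark lacquered round-grip block in the bay as the target, not the red or turquoise ones. Moving above it.

```bash
python3 -m creep '[0,-1.6,0,-3.77,0,0, 0,-1.6,0,0,0,0, 2.5,0,0,0,0,0, 2.5,0,0,0,0,0, 2.5,0,0,0,0,0, 2.5,0,0,0,0,0, 2.5,0,0,0,0,0, 0,0,0,0,0,0, 0,0,0,0,0,0, 0,0,0,0,0,0]' -1 20
python3 - <<'E'
from h import *
import cv2
s=arm.sense();print(s["eef_pos"],R.from_rotvec(s["tcp_rot"]).as_matrix().round(4))
c=cam("wrist");cv2.imwrite("pics/w1.png",c["frame"][:,:,::-1]);np.savez("w1.npz",**c)
E
```

```text
clock: 1.13
eef_pos: [0.5687, -0.0011, 0.0993]
tcp_rot: [1.161, 1.238, -1.159]
ft_force: [0.4, -0.7, 0.2]
gripper_width: 1.003
[ 0.56868591 -0.00107363  0.09934493] [[ 1.800e-03  9.978e-01  6.580e-02]
 [-1.000e-04  6.580e-02 -9.978e-01]
 [-1.000e+00  1.800e-03  2.000e-04]]
```

View pics/w1.png

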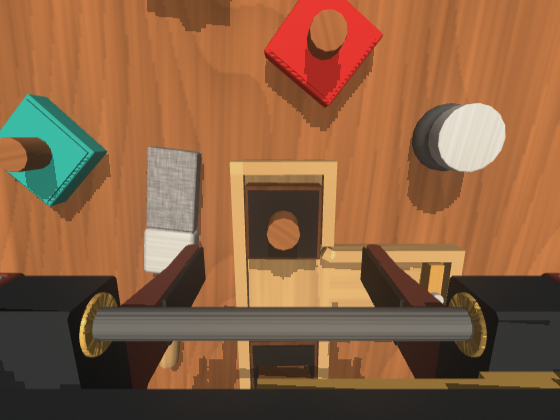

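The wrist view shows the cylinder at about (283,233), almost centred between the jaws. I'll measure it against the TCP.

Run:
```python
from h import *
import cv2
c=dict(np.load("w1.npz"));f=c["frame"]
hsv=cv2.cvtColor(f,cv2.COLOR_RGB2HSV)
m=((hsv[...,1]>60)&(f[...,0]>110)).astype(np.uint8)
m[:190]=0;m[258:]=0;m[:,:252]=0;m[:,316:]=0
n,l,st,ce=cv2.connectedComponentsWithStats(m)
for i in range(1,n):
    if st[i][4]>80:
        print(st[i],ce[i],plane(c,*ce[i],.052)); 
for u in [(283.5,233)]: print(plane(c,*u,.052))
```

```text
[267 211  33  39 941] [283.08501594 231.51115834] [0.5678228  0.00205581 0.052     ]
[0.56818577 0.00097754 0.052     ]
```

```bash
python3 -m creep '[0,-0.07,-0.1,0,0,0, 1.5,0,0,0,0,0, 1.5,0,0,0,0,0, 1.5,0,0,0,0,0, 1.2,0,0,0,0,0, 0.7,0,0,0,0,0, 0.3,0,0,0,0,0, 0,0,0,0,0,0, 0,0,0,0,0,0, 0,0,0,0,0,0]' -1 20
```

```text
clock: 2.02
eef_pos: [0.568, -0.0001, 0.0318]
tcp_rot: [1.161, 1.238, -1.159]
ft_force: [-0.4, 0.2, -0.3]
gripper_width: 1.003
```

```bash
python3 -m creep '[0,0,0,0,0,0, 0,0,0,0,0,0, 0,0,0,0,0,0, 0,0,0,0,0,0, 0,0,0,0,0,0, 0,0,0,0,0,0, 0,0,0,0,0,0, 0,0,0,0,0,0, 0,0,0,0,0,0, 0,0,0,0,0,0]' 1 20
```

```text
clock: 2.85
eef_pos: [0.5674, -0.0001, 0.0307]
tcp_rot: [1.161, 1.239, -1.16]
ft_force: [3.1, 1.2, 0.5]
gripper_width: 0.276
```

```bash
python3 -m creep '[0,0.1,0,0,0,0, 0,0.07,0.4,0,0,0, 0,0,0.8,0,0,0, 0,0,1,0,0,0, 0,0,1.2,0,0,0, 0,0,1.2,0,0,0, 0,0,1,0,0,0, 0,0,0.8,0,0,0, 0,0,0.4,0,0,0, 0,0,0,0,0,0]'
python3 - <<'E'
from h import *
import cv2
s=arm.sense();d=s["eef_pos"][:2]-[.5736,-.0678];c,q=.99784,.0657
print(d[0]*c+d[1]*q,d[1]*c-d[0]*q,s["eef_pos"],s["ft_force"])
for n in ["side","wrist"]:
    c=cam(n);cv2.imwrite(f"pics/{n}2.png",c["frame"][:,:,::-1])
a=cv2.imread("pics/side2.png")[195:335,255:420]; cv2.imwrite("pics/side2c.png",cv2.resize(a,None,fx=4.2,fy=4.2,interpolation=cv2.INTER_CUBIC))
E
```

```text
clock: 3.68
eef_pos: [0.5735, -0.0692, 0.0306]
tcp_rot: [1.161, 1.239, -1.162]
ft_force: [-0.0, -0.3, 0.9]
gripper_width: 0.264
-0.00021615846625913301 -0.0014381143711580558 [ 0.57347879 -0.06924921  0.03062335] [-0.00963531 -0.3453679   0.8682438 ]
```

View pics/side2c.png

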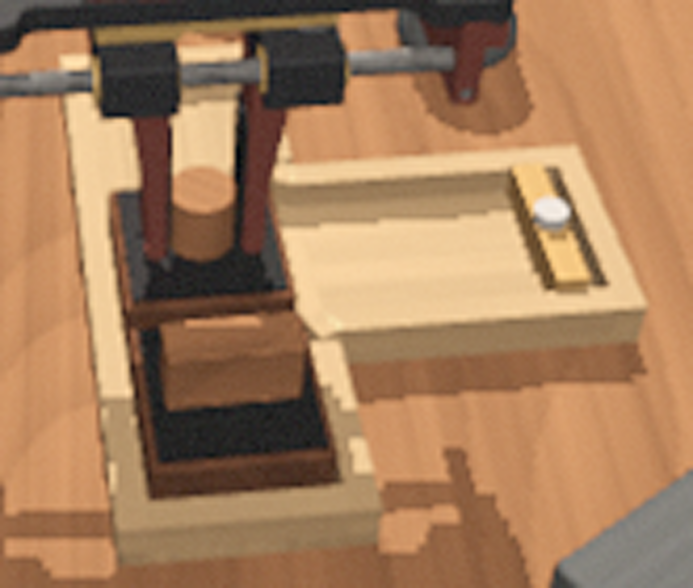

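View pics/wrist2.png

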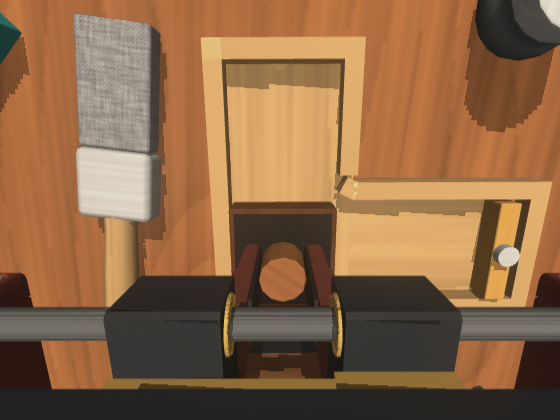

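The round-grip block is in the crossing, held upright, with its cylinder at (283,268) in the wrist view. The bar block is undisturbed. I'll compare the block's +y edge with the lane's +y wall.

Run:
```python
import cv2
a=cv2.imread("pics/wrist2.png")[165:300,215:365]; cv2.imwrite("pics/w2c.png",cv2.resize(a,None,fx=4.4,fy=4.4,interpolation=cv2.INTER_CUBIC))
```

```text
(no output)
```

View pics/w2c.png

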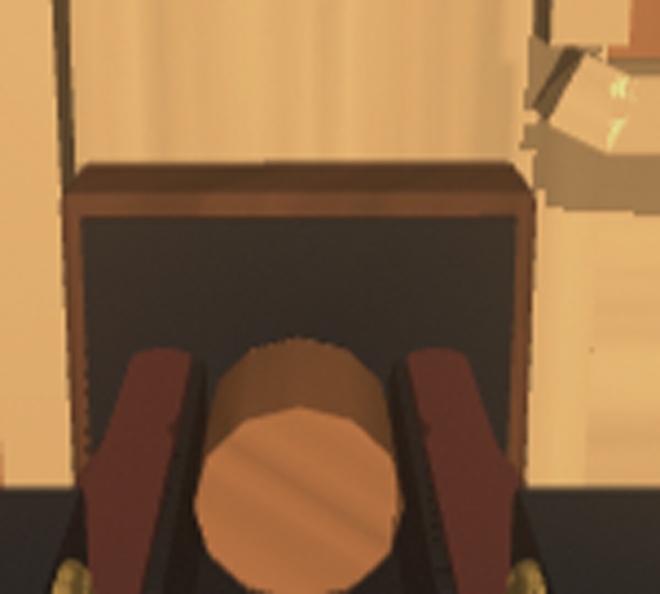

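Run:
```python
from h import *
np.set_printoptions(precision=4,suppress=True)
c=cam("wrist");k=4.4
M=np.array([[.99784,-.0657],[.0657,.99784]]);t=np.array([.5736,-.0678])
for n,u,v,z in [("blk L",65,192,.028),("blk R",533,192,.028),("lane in a",610,153,.018),("lane in b",660,153,.018),("chamfer",548,120,.018),("chan wall L inner",62,50,.018),("cyl",298,497,.052)]:
    w=plane(c,(u+.5)/k-.5+215,(v+.5)/k-.5+165,z)[:2];print(n,w,(w-t)@M*1e3)
print((arm.sense()["eef_pos"][:2]-t)@M*1e3)
```

```text
blk L [ 0.5416 -0.0395] [-30.052   30.3103]
blk R [ 0.5993 -0.0358] [27.7252 30.2101]
lane in a [ 0.6106 -0.0323] [39.2432 33.0362]
lane in b [ 0.6171 -0.0318] [45.7371 33.0247]
chamfer [ 0.6021 -0.0284] [30.9972 37.3947]
chan wall L inner [ 0.5393 -0.0234] [-31.3524  46.5487]
cyl [ 0.5722 -0.0671] [-1.3008  0.8187]
[-0.1473  0.027 ]
```

```bash
python3 -m creep '[0,0,-0.12,0,0,0, 0,0.3,0,0,0,0, 0,0.5,0,0,0,0, 0,0.5,0,0,0,0, 0,0.5,0,0,0,0, 0,0.5,0,0,0,0, 0,0.5,0,0,0,0, 0,0.4,0,0,0,0, 0,0.3,0,0,0,0, 0,0,0,0,0,0]'
cat > st.py <<'E'
from h import *
np.set_printoptions(precision=2,suppress=True)
M=np.array([[.99784,-.0657],[.0657,.99784]]);t=np.array([.5736,-.0678])
s=arm.sense();print("t",round(s["clock"],2),"tray mm",(s["eef_pos"][:2]-t)@M*1e3,"z",s["eef_pos"][2]*1e3,"F tray",s["ft_force"][:2]@M,s["ft_force"][2],"w",s["gripper_width"])
E
python3 st.py
```

```text
clock: 4.67
eef_pos: [0.6091, -0.0643, 0.0307]
tcp_rot: [1.161, 1.239, -1.16]
ft_force: [0.9, 0.9, 0.7]
gripper_width: 0.271
t 4.67 tray mm [35.61  1.16] z 30.678597111246297 F tray [0.94 0.84] 0.7096775077786882 w 0.27147011571068547
```

```bash
python3 -m creep '[0,0.3,0,0,0,0, 0,0.6,0,0,0,0, 0,0.6,0,0,0,0, 0,0.6,0,0,0,0, 0,0.6,0,0,0,0, 0,0.6,0,0,0,0, 0,0.6,0,0,0,0, 0,0.3,0,0,0,0, 0,0.1,0,0,0,0, 0,0,0,0,0,0]'; python3 st.py
```

```text
clock: 5.5
eef_pos: [0.6517, -0.0615, 0.0307]
tcp_rot: [1.161, 1.239, -1.16]
ft_force: [1.2, -0.0, 0.7]
gripper_width: 0.268
t 5.5 tray mm [78.34  1.17] z 30.696526794376258 F tray [ 1.21 -0.1 ] 0.7138844464577461 w 0.26817299676367734
```

```bash
python3 -m creep '[0,0.07,0,0,0,0, 0,0.07,0,0,0,0, 0,0.07,0,0,0,0, 0,0.07,0,0,0,0, 0,0.07,0,0,0,0, 0,0.07,0,0,0,0, 0,0.07,0,0,0,0, 0,0.07,0,0,0,0, 0,0.05,0,0,0,0, 0,0,0,0,0,0]'; python3 st.py
python3 -m creep '[0,0.02,0,0,0,0, 0,0.02,0,0,0,0, 0,0.02,0,0,0,0, 0,0.02,0,0,0,0, 0,0.02,0,0,0,0, 0,0.02,0,0,0,0, 0,0.02,0,0,0,0, 0,0.02,0,0,0,0, 0,0.02,0,0,0,0, 0,0,0,0,0,0]'; python3 st.py
```

```text
clock: 6.33
eef_pos: [0.6574, -0.0611, 0.0307]
tcp_rot: [1.161, 1.239, -1.16]
ft_force: [0.2, -0.3, 1.0]
gripper_width: 0.268
t 6.33 tray mm [84.1   1.16] z 30.663309312222477 F tray [ 0.18 -0.36] 1.0149341072809164 w 0.2681534951656646
clock: 7.17
eef_pos: [0.6591, -0.061, 0.0307]
tcp_rot: [1.161, 1.24, -1.161]
ft_force: [-0.8, -0.6, 1.5]
gripper_width: 0.269
t 7.17 tray mm [85.8   1.16] z 30.65570865544087 F tray [-0.87 -0.5 ] 1.454413449854684 w 0.2689135360152514
```

```bash
python3 -m creep '[0,0.02,0,0,0,0, 0,0.02,0,0,0,0, 0,0.02,0,0,0,0, 0,0.02,0,0,0,0, 0,0.02,0,0,0,0, 0,0.02,0,0,0,0, 0,0.02,0,0,0,0, 0,0.02,0,0,0,0, 0,0,0,0,0,0, 0,0,0,0,0,0]'; python3 st.py
```

```text
clock: 8.0
eef_pos: [0.6607, -0.0609, 0.0306]
tcp_rot: [1.161, 1.24, -1.161]
ft_force: [0.1, 0.0, 1.3]
gripper_width: 0.269
t 8.0 tray mm [87.39  1.18] z 30.61333451257198 F tray [0.09 0.  ] 1.2661385080292047 w 0.2688838364528905
```

```bash
python3 -m creep '[0,0.02,0,0,0,0, 0,0.02,0,0,0,0, 0,0.02,0,0,0,0, 0,0.02,0,0,0,0, 0,0.02,0,0,0,0, 0,0.02,0,0,0,0, 0,0.02,0,0,0,0, 0,0.02,0,0,0,0, 0,0,0,0,0,0, 0,0,0,0,0,0]'; python3 st.py
```

```text
clock: 8.83
eef_pos: [0.6623, -0.0608, 0.0307]
tcp_rot: [1.161, 1.239, -1.161]
ft_force: [-0.9, 0.3, 1.9]
gripper_width: 0.267
t 8.83 tray mm [89.    1.16] z 30.653055890753905 F tray [-0.91  0.37] 1.9346418631430669 w 0.26726265472632305
```

```bash
python3 -m creep '[0,0.015,0,0,0,0, 0,0.015,0,0,0,0, 0,0.015,0,0,0,0, 0,0.015,0,0,0,0, 0,0.015,0,0,0,0, 0,0.015,0,0,0,0, 0,0.015,0,0,0,0, 0,0.015,0,0,0,0, 0,0,0,0,0,0, 0,0,0,0,0,0]'; python3 st.py
```

```text
clock: 9.67
eef_pos: [0.6635, -0.0607, 0.0307]
tcp_rot: [1.161, 1.24, -1.161]
ft_force: [-0.6, 0.3, 2.3]
gripper_width: 0.27
t 9.67 tray mm [90.21  1.19] z 30.66152692525207 F tray [-0.58  0.36] 2.2529163644969676 w 0.2696732953408953
```

```bash
python3 -m creep '[0,0.015,0,0,0,0, 0,0.015,0,0,0,0, 0,0.015,0,0,0,0, 0,0.015,0,0,0,0, 0,0.015,0,0,0,0, 0,0.015,0,0,0,0, 0,0.015,0,0,0,0, 0,0.015,0,0,0,0, 0,0,0,0,0,0, 0,0,0,0,0,0]'; python3 st.py
```

```text
clock: 10.5
eef_pos: [0.6647, -0.0606, 0.0307]
tcp_rot: [1.161, 1.24, -1.16]
ft_force: [-0.5, -0.2, 2.5]
gripper_width: 0.269
t 10.5 tray mm [91.4   1.18] z 30.65713590475992 F tray [-0.54 -0.19] 2.5349837448707913 w 0.26911175238039226
```

```bash
python3 -m creep '[0,0.015,0,0,0,0, 0,0.015,0,0,0,0, 0,0.015,0,0,0,0, 0,0.015,0,0,0,0, 0,0.015,0,0,0,0, 0,0.015,0,0,0,0, 0,0.015,0,0,0,0, 0,0.015,0,0,0,0, 0,0,0,0,0,0, 0,0,0,0,0,0]'; python3 st.py
```

```text
clock: 11.33
eef_pos: [0.6655, -0.0606, 0.0306]
tcp_rot: [1.16, 1.24, -1.161]
ft_force: [-3.4, -0.1, 5.1]
gripper_width: 0.265
t 11.33 tray mm [92.18  1.15] z 30.640766249204543 F tray [-3.35  0.11] 5.14292416236356 w 0.26518543374524217
```

```bash
python3 -m creep '[0,0.01,0,0,0,0, 0,0.01,0,0,0,0, 0,0.01,0,0,0,0, 0,0.01,0,0,0,0, 0,0.01,0,0,0,0, 0,0,0,0,0,0, 0,0,0,0,0,0, 0,0,0,0,0,0, 0,0,0,0,0,0, 0,0,0,0,0,0]'; python3 st.py
```

```text
clock: 12.17
eef_pos: [0.6655, -0.0606, 0.0307]
tcp_rot: [1.16, 1.241, -1.162]
ft_force: [-7.2, -0.5, 6.0]
gripper_width: 0.268
t 12.17 tray mm [92.21  1.18] z 30.65224047593408 F tray [-7.26 -0.07] 6.004708107125465 w 0.26831133260395307
```

```bash
python3 -m creep '[0,0.02,0,0,0,0, 0,0.015,0,0,0,0, 0,0,0,0,0,0, 0,0,0,0,0,0, 0,0,0,0,0,0, 0,0,0,0,0,0, 0,0,0,0,0,0, 0,0,0,0,0,0, 0,0,0,0,0,0, 0,0,0,0,0,0]'; python3 st.py
```

```text
clock: 13.0
eef_pos: [0.6656, -0.0606, 0.0307]
tcp_rot: [1.159, 1.242, -1.163]
ft_force: [-8.8, -0.7, 6.4]
gripper_width: 0.27
t 13.0 tray mm [92.23  1.17] z 30.65647883924657 F tray [-8.84 -0.15] 6.442430103325115 w 0.2696800594183191
```

```bash
python3 -m creep '[0,0.02,0,0,0,0, 0,0,0,0,0,0, 0,0,0,0,0,0, 0,0,0,0,0,0, 0,0,0,0,0,0, 0,0,0,0,0,0, 0,0,0,0,0,0, 0,0,0,0,0,0, 0,0,0,0,0,0, 0,0,0,0,0,0]'; python3 st.py
```

```text
clock: 13.83
eef_pos: [0.6656, -0.0606, 0.0306]
tcp_rot: [1.159, 1.242, -1.163]
ft_force: [-8.6, -0.1, 6.7]
gripper_width: 0.266
t 13.83 tray mm [92.22  1.13] z 30.635071134576517 F tray [-8.61  0.5 ] 6.651521460318578 w 0.2655919545936289
```

```bash
python3 -m creep '[0,0.02,0,0,0,0, 0,0,0,0,0,0, 0,0,0,0,0,0, 0,0,0,0,0,0, 0,0,0,0,0,0, 0,0,0,0,0,0, 0,0,0,0,0,0, 0,0,0,0,0,0, 0,0,0,0,0,0, 0,0,0,0,0,0]'; python3 st.py
```

```text
clock: 14.67
eef_pos: [0.6655, -0.0606, 0.0306]
tcp_rot: [1.159, 1.242, -1.163]
ft_force: [-9.9, 0.1, 8.7]
gripper_width: 0.266
t 14.67 tray mm [92.22  1.17] z 30.634926208764345 F tray [-9.82  0.74] 8.651042760471574 w 0.2663021183459945
```

```bash
python3 -m creep '[0,0.015,0,0,0,0, 0,0,0,0,0,0, 0,0,0,0,0,0, 0,0,0,0,0,0, 0,0,0,0,0,0, 0,0,0,0,0,0, 0,0,0,0,0,0, 0,0,0,0,0,0, 0,0,0,0,0,0, 0,0,0,0,0,0]'; python3 st.py
```

```text
clock: 15.5
eef_pos: [0.6656, -0.0606, 0.0307]
tcp_rot: [1.159, 1.243, -1.164]
ft_force: [-10.9, 0.1, 7.6]
gripper_width: 0.268
t 15.5 tray mm [92.26  1.14] z 30.65672857105629 F tray [-10.88   0.85] 7.6454960636336295 w 0.26844631575132877
```

```bash
python3 -m creep '[0,-0.04,0,0,0,0, 0,-0.04,0,0,0,0, 0,-0.04,0,0,0,0, -0.03,-0.02,0,0,0,0, 0,0,0,0,0,0, 0,0,0,0,0,0, 0,0,0,0,0,0, 0,0,0,0,0,0, 0,0,0,0,0,0, 0,0,0,0,0,0]'; python3 st.py
python3 -m creep '[0,0,0,0,0,0, 0,0,0,0,0,0, 0,0,0,0,0,0, 0,0,0,0,0,0, 0,0,0,0,0,0, 0,0,0,0,0,0, 0,0,0,0,0,0, 0,0,0,0,0,0, 0,0,0,0,0,0, 0,0,0,0,0,0]' 0.34; python3 st.py
```

```text
clock: 16.33
eef_pos: [0.6655, -0.0606, 0.0307]
tcp_rot: [1.16, 1.24, -1.161]
ft_force: [-5.7, -0.2, 4.4]
gripper_width: 0.27
t 16.33 tray mm [92.21  1.16] z 30.6655582345943 F tray [-5.65  0.22] 4.394133498051142 w 0.26952912353918573
clock: 17.17
eef_pos: [0.6659, -0.0606, 0.031]
tcp_rot: [1.161, 1.24, -1.161]
ft_force: [1.4, 0.6, -1.4]
gripper_width: 0.334
t 17.17 tray mm [92.57  1.15] z 30.95540949060322 F tray [1.39 0.53] -1.4290013187553672 w 0.33419654899660717
```

```bash
python3 -m creep '[-1,0,0,0,0,0, -2,0,0,0,0,0, -2,0,0,0,0,0, -1,-1.4,1,0,0,0, 0,-1.6,1.2,0,0,0, 0,-1.6,1.2,0,0,0, 0,-1.6,1.2,0,0,0, 0,-1.6,1.2,0,0,0, 0,-1.5,1.3,0,0,0, 0,0,0,0,0,0]' -1; python3 st.py
python3 - <<'E'
from h import *
import cv2
for n in ["side","wrist","scene"]:
    c=cam(n);cv2.imwrite(f"pics/{n}3.png",c["frame"][:,:,::-1]);np.savez(n+"3.npz",**c)
a=cv2.imread("pics/side3.png")[195:335,255:420]; cv2.imwrite("pics/side3c.png",cv2.resize(a,None,fx=4.2,fy=4.2,interpolation=cv2.INTER_CUBIC))
E
```

```text
clock: 18.0
eef_pos: [0.5761, -0.1398, 0.0922]
tcp_rot: [1.161, 1.237, -1.163]
ft_force: [-0.4, 0.7, -0.3]
gripper_width: 0.996
t 18.0 tray mm [ -2.19 -72.  ] z 92.18067322256812 F tray [-0.39  0.69] -0.3039541084924905 w 0.9958482893267175
```

View pics/side3c.png

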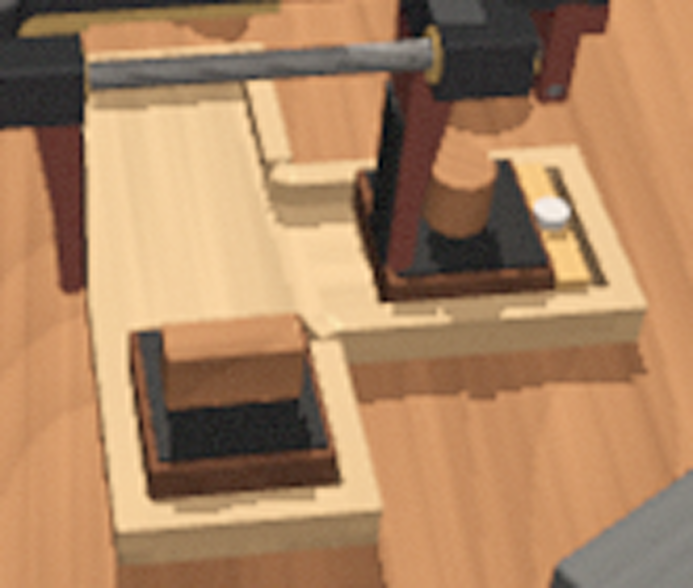

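View pics/wrist3.png

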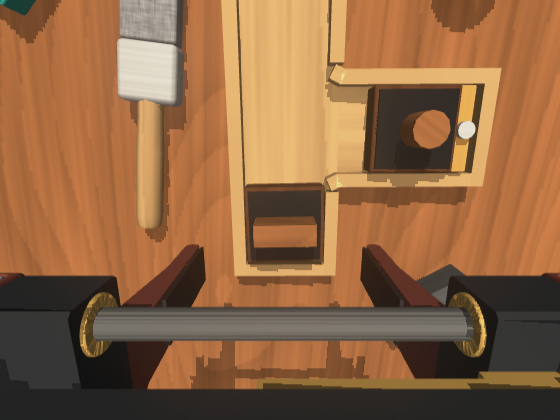

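View pics/scene3.png

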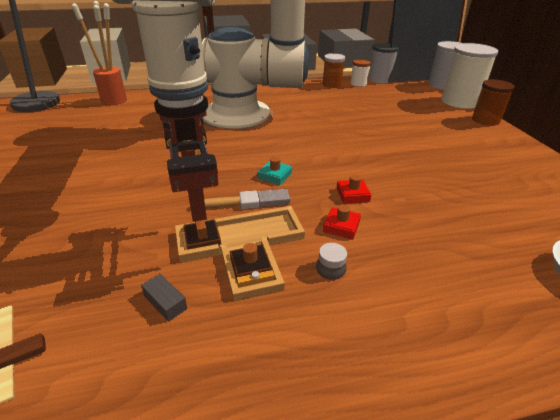

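The round block sits flush against the stop in both views. The bar's top is in the wrist view at about (285,236).

Run:
```python
from h import *
import cv2
c=dict(np.load("wrist3.npz"));f=c["frame"]
a=f[180:280,225:345,::-1]; cv2.imwrite("pics/w3c.png",cv2.resize(a,None,fx=5,fy=5,interpolation=cv2.INTER_CUBIC))
```

```text
(no output)
```

View pics/w3c.png

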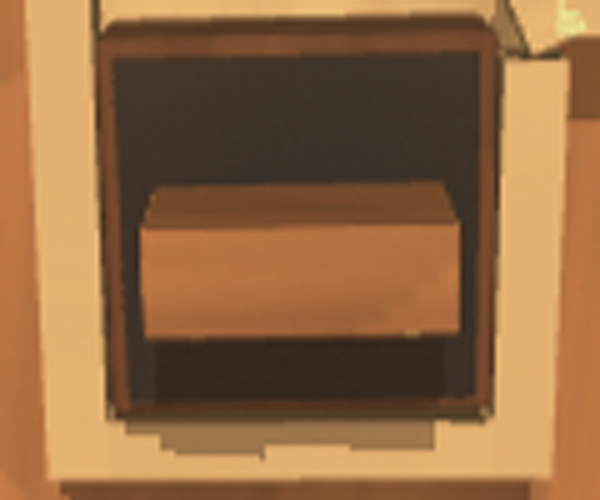

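```bash
python3 - <<'E'
from h import *
np.set_printoptions(precision=4,suppress=True)
c=dict(np.load("wrist3.npz"));k=5
M=np.array([[.99784,-.0657],[.0657,.99784]]);t=np.array([.5736,-.0678])
P=[]
for u,v in [(140,226),(460,223),(459,333),(146,338)]:
    w=plane(c,(u+.5)/k-.5+225,(v+.5)/k-.5+180,.052)[:2];P.append(w);print(w,(w-t)@M*1e3)
print(np.mean(P,0),(np.mean(P,0)-t)@M*1e3)
E
python3 st.py
```

```text
[ 0.5554 -0.1298] [-22.2463 -60.651 ]
[ 0.5985 -0.1267] [ 21.0021 -60.3874]
[ 0.5998 -0.1424] [ 21.2478 -76.1596]
[ 0.5568 -0.1458] [-21.8733 -76.7327]
[ 0.5776 -0.1362] [ -0.4674 -68.4827]
t 18.15 tray mm [  0.07 -69.72] z 91.76153293960782 F tray [-0.07  0.23] 0.41385630466796797 w 0.9999268667790435
```

```bash
python3 -m creep '[0.5,-0.05,0,0,0,0, 1,0,0,0,0,0, 1.2,0,0,0,0,0, 1.2,0,0,0,0,0, 1,0,0,0,0,0, 0.7,0,0,0,0,0, 0.35,0,0,0,0,0, 0,0,0,0,0,0, 0,0,0,0,0,0, 0,0,0,0,0,0]' -1 20; python3 st.py
python3 -m creep '[0,0,0,0,0,0, 0,0,0,0,0,0, 0,0,0,0,0,0, 0,0,0,0,0,0, 0,0,0,0,0,0, 0,0,0,0,0,0, 0,0,0,0,0,0, 0,0,0,0,0,0, 0,0,0,0,0,0, 0,0,0,0,0,0]' 1 20; python3 st.py
```

```text
clock: 18.98
eef_pos: [0.5777, -0.1377, 0.0322]
tcp_rot: [1.161, 1.238, -1.16]
ft_force: [0.3, -0.2, 0.3]
gripper_width: 0.997
t 18.98 tray mm [ -0.51 -70.04] z 32.225015652111736 F tray [ 0.24 -0.19] 0.2923666693794522 w 0.9967949955899351
clock: 19.82
eef_pos: [0.5773, -0.1375, 0.0315]
tcp_rot: [1.161, 1.239, -1.16]
ft_force: [0.3, 1.2, 0.4]
gripper_width: 0.496
t 19.82 tray mm [ -0.86 -69.82] z 31.469121382134354 F tray [0.34 1.19] 0.40172842757199995 w 0.4964638198422043
```

```bash
python3 -m creep '[0,0.05,-0.3,0,0,0, 0,0,-0.7,0,0,0, 0,0,-1,0,0,0, 0,0,-1.1,0,0,0, 0,0,-1.1,0,0,0, 0,0,-1.1,0,0,0, 0,0,-0.9,0,0,0, 0,0,-0.6,0,0,0, 0,0,-0.3,0,0,0, 0,0,0,0,0,0]'; python3 st.py
python3 - <<'E'
from h import *
import cv2
c=cam("wrist");cv2.imwrite("pics/w4.png",c["frame"][:,:,::-1]);np.savez("w4.npz",**c)
a=c["frame"][130:280,205:405,::-1]; cv2.imwrite("pics/w4c.png",cv2.resize(a,None,fx=4,fy=4,interpolation=cv2.INTER_CUBIC))
E
python3 st.py
```

```text
clock: 20.65
eef_pos: [0.573, -0.0657, 0.0315]
tcp_rot: [1.16, 1.24, -1.16]
ft_force: [-0.0, 0.9, 0.0]
gripper_width: 0.5
t 20.65 tray mm [-0.41  2.17] z 31.472344381007268 F tray [0.04 0.93] 0.013865481957403614 w 0.5001246522099301
t 20.7 tray mm [-0.42  1.64] z 31.453270928472914 F tray [0.14 0.52] -0.07989671412017513 w 0.49974813153468545
```

View pics/w4c.png

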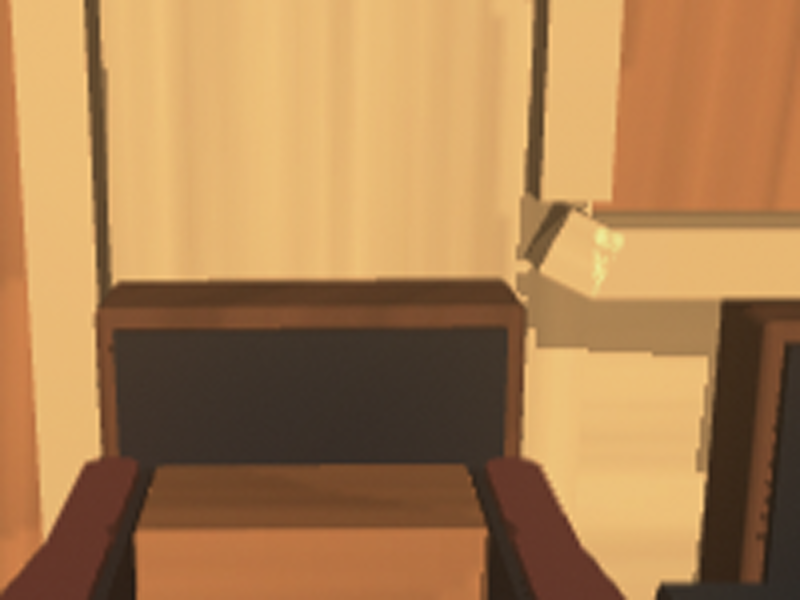

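```bash
python3 - <<'E'
from h import *
np.set_printoptions(precision=4,suppress=True)
c=dict(np.load("w4.npz"));k=4
M=np.array([[.99784,-.0657],[.0657,.99784]]);t=np.array([.5736,-.0678])
for n,u,v,z in [("L",100,308,.028),("R",523,307,.028),("lane",605,298,.018),("lane2",790,298,.018)]:
    w=plane(c,(u+.5)/k-.5+205,(v+.5)/k-.5+130,z)[:2];print(n,(w-t)@M*1e3)
E
python3 st.py
```

```text
L [-30.3301  33.4277]
R [27.3155 33.5612]
lane [40.7976 32.6   ]
lane2 [67.4528 32.5969]
t 20.7 tray mm [-0.42  1.64] z 31.453270928472914 F tray [0.14 0.52] -0.07989671412017513 w 0.49974813153468545
```

```bash
python3 -m creep '[0,0,0.07,0,0,0, 0,0,0.07,0,0,0, 0,0,0,0,0,0, 0,0.1,0,0,0,0, 0,0.2,0,0,0,0, 0,0.3,0,0,0,0, 0,0.4,0,0,0,0, 0,0.4,0,0,0,0, 0,0.3,0,0,0,0, 0,0.1,0,0,0,0]'; python3 st.py
```

```text
clock: 21.53
eef_pos: [0.5917, -0.0668, 0.0314]
tcp_rot: [1.16, 1.24, -1.16]
ft_force: [-0.0, -0.1, 2.4]
gripper_width: 0.496
t 21.53 tray mm [18.08 -0.21] z 31.417145756880483 F tray [-0.02 -0.08] 2.4052344618969816 w 0.49609434113332374
```

```bash
python3 -m creep '[0,0.08,0,0,0,0, 0,0.08,0,0,0,0, 0,0.08,0,0,0,0, 0,0.08,0,0,0,0, 0,0.08,0,0,0,0, 0,0.08,0,0,0,0, 0,0.08,0,0,0,0, 0,0.06,0,0,0,0, 0,0.04,0,0,0,0, 0,0,0,0,0,0]'; python3 st.py
python3 - <<'E'
from h import *
import cv2
c=cam("side");a=c["frame"][195:335,255:420,::-1]; cv2.imwrite("pics/s5c.png",cv2.resize(a,None,fx=4.2,fy=4.2,interpolation=cv2.INTER_CUBIC))
E
```

```text
clock: 22.37
eef_pos: [0.5978, -0.0664, 0.0314]
tcp_rot: [1.161, 1.24, -1.16]
ft_force: [0.2, 0.3, 1.2]
gripper_width: 0.5
t 22.37 tray mm [24.25 -0.23] z 31.419966725255073 F tray [0.18 0.32] 1.2142220713945908 w 0.49951607717557195
```

View pics/s5c.png

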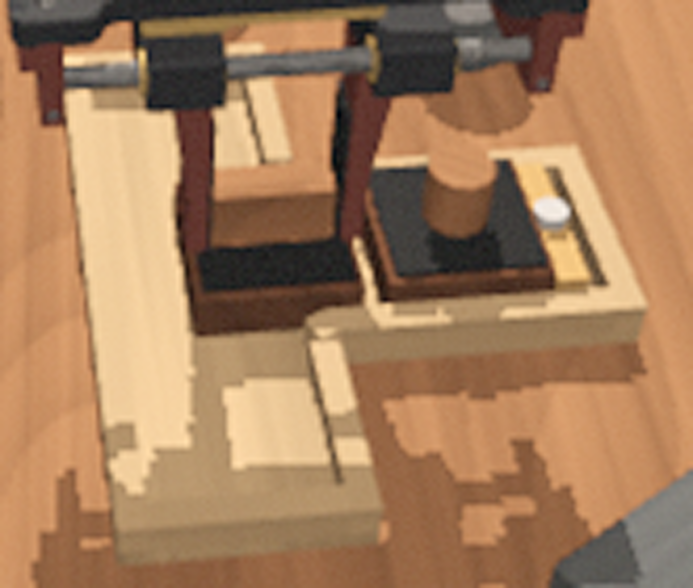

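The bar block is entering the lane, with a gap of about 6–8 mm to the round block in the side crop at (365,280).

```bash
python3 -m creep '[0,0.04,0,0,0,0, 0,0.04,0,0,0,0, 0,0.04,0,0,0,0, 0,0.04,0,0,0,0, 0,0.04,0,0,0,0, 0,0.04,0,0,0,0, 0,0.04,0,0,0,0, 0,0.04,0,0,0,0, 0,0.04,0,0,0,0, 0,0,0,0,0,0]'; python3 st.py
python3 -m creep '[0,0.015,0,0,0,0, 0,0.015,0,0,0,0, 0,0.015,0,0,0,0, 0,0.015,0,0,0,0, 0,0.015,0,0,0,0, 0,0.015,0,0,0,0, 0,0.015,0,0,0,0, 0,0.015,0,0,0,0, 0,0,0,0,0,0, 0,0,0,0,0,0]'; python3 st.py
```

```text
clock: 23.25
eef_pos: [0.6014, -0.0662, 0.0315]
tcp_rot: [1.161, 1.239, -1.16]
ft_force: [-0.3, -0.8, 1.8]
gripper_width: 0.498
t 23.25 tray mm [27.89 -0.24] z 31.476763712263523 F tray [-0.4  -0.82] 1.816765787121478 w 0.4981289844796666
clock: 24.08
eef_pos: [0.6025, -0.0661, 0.0314]
tcp_rot: [1.161, 1.24, -1.161]
ft_force: [-1.2, 0.2, 2.0]
gripper_width: 0.499
t 24.08 tray mm [28.98 -0.23] z 31.434176537174125 F tray [-1.21  0.27] 2.0433871628335663 w 0.49949876587081504
```

```bash
python3 -m creep '[0,0.015,0,0,0,0, 0,0.015,0,0,0,0, 0,0.015,0,0,0,0, 0,0.015,0,0,0,0, 0,0.015,0,0,0,0, 0,0.015,0,0,0,0, 0,0.015,0,0,0,0, 0,0.015,0,0,0,0, 0,0,0,0,0,0, 0,0,0,0,0,0]'; python3 st.py
```

```text
clock: 24.92
eef_pos: [0.6038, -0.0661, 0.0315]
tcp_rot: [1.161, 1.239, -1.16]
ft_force: [-0.3, 0.5, 1.8]
gripper_width: 0.496
t 24.92 tray mm [30.21 -0.25] z 31.479385283710823 F tray [-0.25  0.48] 1.8042343917970314 w 0.4962068612966243
```

```bash
python3 -m creep '[0,0.015,0,0,0,0, 0,0.015,0,0,0,0, 0,0.015,0,0,0,0, 0,0.015,0,0,0,0, 0,0.015,0,0,0,0, 0,0.015,0,0,0,0, 0,0.015,0,0,0,0, 0,0.015,0,0,0,0, 0,0,0,0,0,0, 0,0,0,0,0,0]'; python3 st.py
```

```text
clock: 25.75
eef_pos: [0.6049, -0.066, 0.0315]
tcp_rot: [1.161, 1.239, -1.161]
ft_force: [0.4, 0.3, 2.8]
gripper_width: 0.502
t 25.75 tray mm [31.38 -0.27] z 31.45675097741779 F tray [0.39 0.3 ] 2.7619764502044792 w 0.5015076829821902
```

```bash
python3 -m creep '[0,0.015,0,0,0,0, 0,0.015,0,0,0,0, 0,0.015,0,0,0,0, 0,0.015,0,0,0,0, 0,0.015,0,0,0,0, 0,0.015,0,0,0,0, 0,0.015,0,0,0,0, 0,0.015,0,0,0,0, 0,0,0,0,0,0, 0,0,0,0,0,0]'; python3 st.py
```

```text
clock: 26.58
eef_pos: [0.6057, -0.0659, 0.0314]
tcp_rot: [1.16, 1.24, -1.161]
ft_force: [-5.1, -0.2, 5.3]
gripper_width: 0.501
t 26.58 tray mm [32.15 -0.23] z 31.449969448804836 F tray [-5.07  0.09] 5.301981406156199 w 0.5014495081112413
```

Contact is where predicted, at 32 mm (92.2 minus 60). Now building up to about 10 N.

```bash
python3 -m creep '[0,0.01,0,0,0,0, 0,0.01,0,0,0,0, 0,0.01,0,0,0,0, 0,0.01,0,0,0,0, 0,0.01,0,0,0,0, 0,0,0,0,0,0, 0,0,0,0,0,0, 0,0,0,0,0,0, 0,0,0,0,0,0, 0,0,0,0,0,0]'; python3 st.py
```

```text
clock: 27.42
eef_pos: [0.6057, -0.0659, 0.0315]
tcp_rot: [1.16, 1.241, -1.162]
ft_force: [-7.7, 0.3, 6.1]
gripper_width: 0.498
t 27.42 tray mm [32.2  -0.21] z 31.496399928901784 F tray [-7.67  0.84] 6.090043293916275 w 0.4975169914103963
```

```bash
python3 -m creep '[0,0.02,0,0,0,0, 0,0.02,0,0,0,0, 0,0,0,0,0,0, 0,0,0,0,0,0, 0,0,0,0,0,0, 0,0,0,0,0,0, 0,0,0,0,0,0, 0,0,0,0,0,0, 0,0,0,0,0,0, 0,0,0,0,0,0]'; python3 st.py
```

```text
clock: 28.25
eef_pos: [0.6058, -0.0659, 0.0315]
tcp_rot: [1.16, 1.242, -1.163]
ft_force: [-8.1, 0.1, 7.4]
gripper_width: 0.498
t 28.25 tray mm [32.22 -0.23] z 31.508708416813885 F tray [-8.11  0.68] 7.430782547060955 w 0.49812078063536774
```

```bash
python3 -m creep '[0,0.02,0,0,0,0, 0,0.02,0,0,0,0, 0,0,0,0,0,0, 0,0,0,0,0,0, 0,0,0,0,0,0, 0,0,0,0,0,0, 0,0,0,0,0,0, 0,0,0,0,0,0, 0,0,0,0,0,0, 0,0,0,0,0,0]'; python3 st.py
```

```text
clock: 29.08
eef_pos: [0.6058, -0.0659, 0.0315]
tcp_rot: [1.159, 1.242, -1.164]
ft_force: [-10.1, -0.1, 8.3]
gripper_width: 0.498
t 29.08 tray mm [32.25 -0.24] z 31.53082246674789 F tray [-10.11   0.58] 8.348688315340766 w 0.49824202772947523
```

```bash
python3 -m creep '[0,0.01,0,0,0,0, 0,0,0,0,0,0, 0,0,0,0,0,0, 0,0,0,0,0,0, 0,0,0,0,0,0, 0,0,0,0,0,0, 0,0,0,0,0,0, 0,0,0,0,0,0, 0,0,0,0,0,0, 0,0,0,0,0,0]'; python3 st.py
python3 -m creep '[0,-0.04,0,0,0,0, 0,-0.04,0,0,0,0, 0,-0.02,0,0,0,0, -0.03,-0.02,0,0,0,0, 0,0,0,0,0,0, 0,0,0,0,0,0, 0,0,0,0,0,0, 0,0,0,0,0,0, 0,0,0,0,0,0, 0,0,0,0,0,0]'; python3 st.py
```

```text
clock: 29.92
eef_pos: [0.6058, -0.0659, 0.0315]
tcp_rot: [1.159, 1.242, -1.164]
ft_force: [-11.2, -0.0, 9.6]
gripper_width: 0.5
t 29.92 tray mm [32.24 -0.2 ] z 31.528209774592558 F tray [-11.21   0.71] 9.630300846261381 w 0.5000749799040105
clock: 30.75
eef_pos: [0.6057, -0.0659, 0.0315]
tcp_rot: [1.16, 1.241, -1.162]
ft_force: [-4.6, -0.6, 4.2]
gripper_width: 0.496
t 30.75 tray mm [32.19 -0.25] z 31.476259046754453 F tray [-4.63 -0.3 ] 4.246864684380516 w 0.4960284775804351
```

```bash
python3 -m creep '[0,0,0,0,0,0, 0,0,0,0,0,0, 0,0,0,0,0,0, 0,0,0,0,0,0, 0,0,0,0,0,0, 0,0,0,0,0,0, 0,0,0,0,0,0, 0,0,0,0,0,0, 0,0,0,0,0,0, 0,0,0,0,0,0]' -0.14; python3 st.py
python3 -m creep '[-0.5,0,0,0,0,0, -1,0,0,0,0,0, -1.5,0,0,0,0,0, -1.5,0,0,0,0,0, -1.5,0,0,0,0,0, -1.5,0,0,0,0,0, -1.5,0,0,0,0,0, -1.5,0,0,0,0,0, -1,0,0,0,0,0, 0,0,0,0,0,0]'; python3 st.py
python3 - <<'E'
from h import *
import cv2
for n in ["side","wrist","scene"]:
    c=cam(n);cv2.imwrite(f"pics/{n}6.png",c["frame"][:,:,::-1])
for n,(a,b,d,e) in dict(side=(195,335,255,420),wrist=(100,320,200,420)).items():
    x=cv2.imread(f"pics/{n}6.png")[a:b,d:e];cv2.imwrite(f"pics/{n}6c.png",cv2.resize(x,None,fx=2.7 if n=="wrist" else 4.2,fy=2.7 if n=="wrist" else 4.2,interpolation=cv2.INTER_CUBIC))
E
```

```text
clock: 31.58
eef_pos: [0.6063, -0.0659, 0.0318]
tcp_rot: [1.161, 1.24, -1.161]
ft_force: [0.1, 0.4, -0.4]
gripper_width: 0.567
t 31.58 tray mm [32.77 -0.24] z 31.756736973313508 F tray [0.13 0.44] -0.4193275091596976 w 0.5669499735359314
clock: 32.42
eef_pos: [0.6076, -0.0661, 0.1508]
tcp_rot: [1.162, 1.235, -1.157]
ft_force: [-0.2, 0.0, -0.3]
gripper_width: 0.569
t 32.42 tray mm [34.03 -0.54] z 150.8100442621237 F tray [-0.21  0.05] -0.31647428434438785 w 0.5688800502731626
```

View pics/side6c.png

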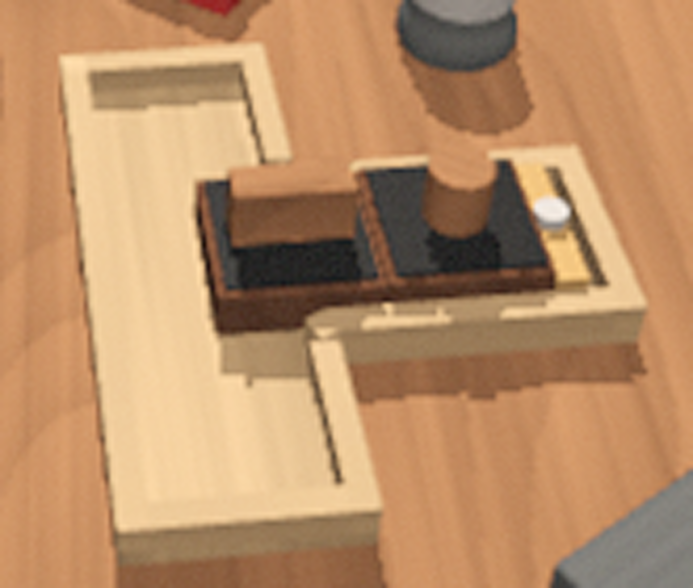

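View pics/wrist6.png

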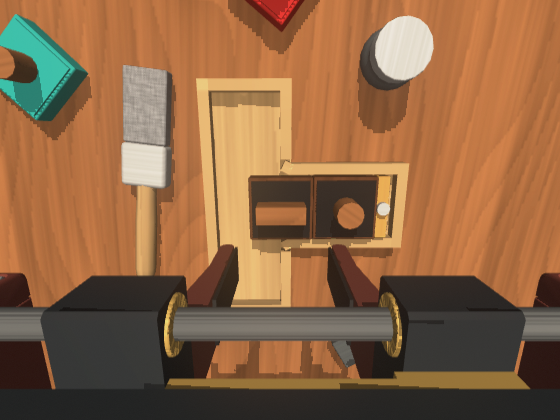

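View pics/scene6.png

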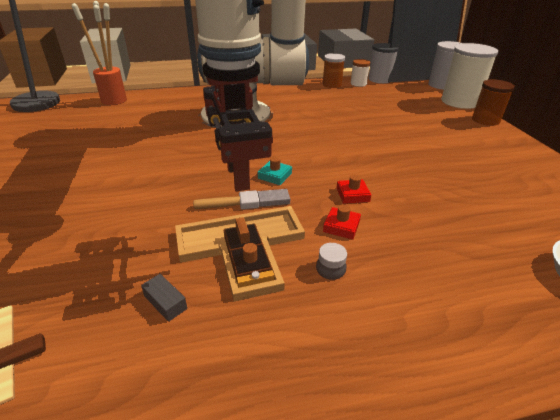

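The blocks stand edge to edge: seam at (375,225) in the side crop, with the round block on the stop. The tin, charcoal and brush are unmoved, and nothing touches the robot. One enlarged look at the seams before I hand in.

Run:
```python
import cv2
x=cv2.imread("pics/wrist6.png")[160:255,235:415];cv2.imwrite("pics/w6d.png",cv2.resize(x,None,fx=4.4,fy=4.4,interpolation=cv2.INTER_CUBIC))
```

```text
(no output)
```

View pics/w6d.png

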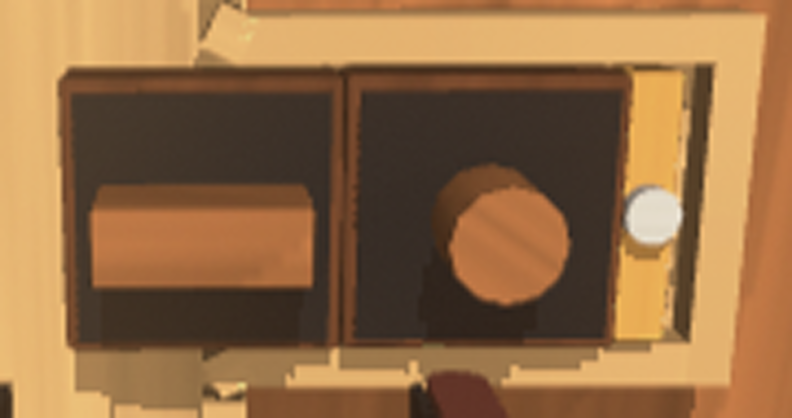

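The seam shows a thin dark line about 1 px wide, which could be a bevel or a sliver of gap. There is time for a closer look.

```bash
python3 -m creep '[0,1,1,0,0,0, 0,1,1.5,0,0,0, 0,1,1.5,0,0,0, 1.5,0,1.5,0,0,0, 1.5,0,1,0,0,0, 1.5,0,0,0,0,0, 1,0,0,0,0,0, 0,0,0,0,0,0, 0,0,0,0,0,0, 0,0,0,0,0,0]'; python3 st.py
python3 - <<'E'
from h import *
import cv2
c=cam("wrist");f=c["frame"][:,:,::-1];cv2.imwrite("pics/w7.png",f);np.savez("w7.npz",**c)
E
```

```text
clock: 33.4
eef_pos: [0.6405, -0.1285, 0.0921]
tcp_rot: [1.16, 1.239, -1.16]
ft_force: [0.2, -0.0, 0.2]
gripper_width: 0.571
t 33.4 tray mm [ 62.74 -64.95] z 92.13856068015863 F tray [ 0.16 -0.05] 0.1682978797379585 w 0.570591522366366
```

View pics/w7.png

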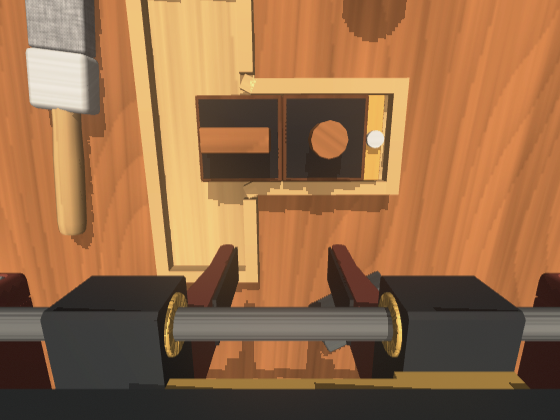

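Run:
```python
import cv2
x=cv2.imread("pics/w7.png")[85:190,240:400];cv2.imwrite("pics/w7c.png",cv2.resize(x,None,fx=5,fy=5,interpolation=cv2.INTER_NEAREST))
f=cv2.imread("pics/w7.png")
for r in (102,110,165,174): print(r,f[r,274:290].sum(1).tolist(),f[r,360:374].sum(1).tolist())
```

```text
102 [166, 164, 168, 177, 238, 245, 232, 202, 201, 235, 256, 254, 206, 164, 166, 166] [175, 175, 173, 175, 175, 205, 249, 237, 317, 524, 522, 520, 521, 520]
110 [164, 162, 162, 173, 234, 243, 230, 205, 189, 226, 250, 251, 199, 161, 162, 161] [174, 171, 173, 173, 172, 245, 249, 226, 492, 521, 518, 520, 520, 522]
165 [151, 152, 149, 149, 245, 249, 246, 223, 145, 212, 239, 237, 162, 148, 149, 149] [167, 185, 259, 247, 326, 518, 521, 519, 520, 516, 517, 516, 514, 512]
174 [154, 150, 150, 153, 203, 249, 249, 226, 146, 214, 236, 239, 193, 153, 150, 151] [166, 250, 261, 267, 519, 520, 520, 519, 518, 517, 517, 515, 511, 513]
```

View pics/w7c.png

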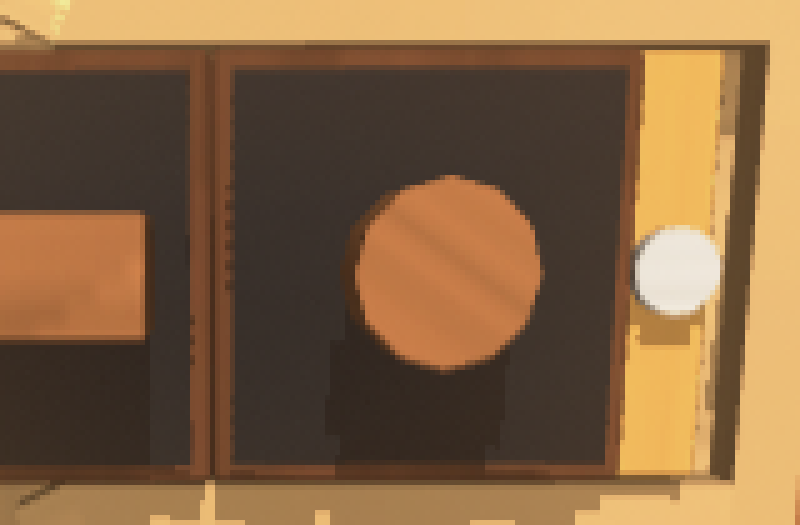

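Run:
```python
from h import *
import cv2
np.set_printoptions(precision=2,suppress=True)
c=dict(np.load("w7.npz"));f=c["frame"]
M=np.array([[.99784,-.0657],[.0657,.99784]]);t=np.array([.5736,-.0678])
T=lambda u,v,z:(plane(c,u,v,z)[:2]-t)@M*1e3
for r in (102,174): print(r, "seam",T(282,r,.028),"R edge",T({102:367.9,174:363.6}[r],r,.028))
x=f[85:190,190:290];cv2.imwrite("pics/w7d.png",cv2.resize(x[:,:,::-1],None,fx=6,fy=5,interpolation=cv2.INTER_NEAREST))
for r in (104,172): print(r,f[r,192:206].sum(1).tolist())
m=((f[...,0]>150)&(f[...,0].astype(int)-f[...,2]>60)).astype(np.uint8);m[:105]=0;m[172:]=0;m[:,:198]=0;m[:,362:]=0
n,l,st,ce=cv2.connectedComponentsWithStats(m)
for i in range(1,n):
    if st[i][4]>150: 
        a=st[i];print(a,"centre",T(*ce[i],.052),"x-range",T(a[0]-.5,ce[i][1],.052),T(a[0]+a[2]-.5,ce[i][1],.052))
```

```text
102 seam [61.35 25.75] R edge [120.11  25.68]
174 seam [ 61.27 -23.42] R edge [120.38 -23.48]
104 [557, 552, 552, 360, 253, 272, 235, 187, 188, 188, 189, 188, 187, 185]
172 [553, 554, 553, 548, 545, 550, 555, 550, 370, 251, 259, 197, 184, 184]
[ 311  120   37   39 1082] centre [91.06  1.52] x-range [79.32  1.53] [102.61   1.5 ]
[ 199  128   70   25 1661] centre [31.07  1.29] x-range [8.75 1.31] [52.86  1.26]
```

The grip centres measure 60.0 mm apart and level sideways (0.2 mm difference), so the blocks are in contact and the dark line is just their bevels. Handing in.

```bash
python3 -c "
from plant import arm
print(arm.close_job())"; python3 st.py
```

```text
the job is handed in; nothing more can be done
None
the job is handed in; nothing more can be done
```

I handed in the job at about 33.5 s. The round-grip block is home against the brass stop, the bar-grip block is tight behind it, and the gripper has let go of both and is clear.

- **Round block:** I slid it from the left bay through the crossing and into the lane, and felt the stop with the block centre near tray x = 92 mm. It was pressed at roughly 9–11 N for over a second, then released.
- **Bar block:** I slid it from the right bay and met the first block at 32.2 mm, as predicted from the first contact. It was pressed at about 10–11 N for just under a second, then released.
- **Last checks:**
  - **Spacing:** the grip centres measure 60.0 mm apart, which is one block width, and the blocks line up sideways to 0.2 mm. The round block sits against the stop.
  - **Bystanders:** the tin, charcoal and brush look unmoved.
  - **Look-alikes:** I did not touch the red and turquoise blocks.
- **Less certain:**
  - **Seam:** a thin dark line, about 1 pixel wide, shows at the seam, with a narrow strip of light beside it. I read these as the blocks' bevelled edges, because the spacing leaves no gap.
  - **Force readings:** forces were read only at the end of each move and had about 1 N of noise. Pressing also pushed the blocks down by up to about 10 N. No reading was above about 11 N along the lane.

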